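Clear the chuck key off the bench lathe

TASK

The chuck key has been left standing in the lathe's chuck. Draw it out, hang it upright in its own empty notch on the key rack with its head down behind the notch's front lip, and bring the chuck guard fully down over the chuck so that the lathe is ready to run. Leave the other two keys hanging, and do not disturb the oil bottle or the screwdriver.

Things in the scene. Friction and masses are not known exactly. Their poses are not given: they have to be found in the camera images.
- lathe: grey bench lathe, fixed, 0.42 m long. Origin on the bench under the middle of the chuck; x to its back, y to the headstock, z up. Spindle along y, 125 mm high; steel chuck 80 mm diameter, y -22 to 22 mm. Headstock y 40 to 172, x +-56, 172 high; control box in front to x -92, 115 high; motor behind to x 134; chip tray x +-85, y -200 to 205, 22 high. More under tailstock
- tailstock (a point): middle of the tailstock's barrel, 125 mm above the bench (axes are the lathe's). Tailstock in the lathe's frame: y -211 to -112 mm, up to 150 high. Saddle and tool post: y -140 to -70, x +-72, up to 136 high, with a hand wheel out in front to x -106, 97 high
- bore_mouth (a point): mouth of the 9.4 mm square key bore in the rim of the chuck, 164 mm above the bench (axes are the lathe's). The drive goes 18 mm deep; the bore's axis leans 12 degrees (0.209 rad) from vertical towards the lathe's front (-x), in its x-z plane
- chuck_key: steel T-handled chuck key, about 160 g. Origin at the end of the square drive, z along its axis to the T-handle, x along the T-bar. Drive 8 mm square, z 0 to 18 mm; collar 24 diameter, z 18 to 28; waist 11, z 28 to 60; head 20, z 60 to 98; T-bar 8, 99 long, at z 88. At first it leans with the bore, collar on the rim, T-bar along the lathe's x; draw it along its own axis
- key_seat (a point): on the chuck key's axis at z 60 mm: middle of the underside of its head, which rests on the notched plate when parked (axes are the key's)
- key_head (a point): on the chuck key's axis at z 84 mm, a good height to grip the head, fingers closing at right angles to the T-bar (axes are the key's)
- bracket_chuck: the chuck key's steel bracket on the rack: its notch is the widest and the empty one. Origin under the seat at its foot, 18 mm above the bench; x to its back, z up. Plate 46 mm wide, 4 thick, top at z 85, x -16 to 26; notch along x, 14 wide, open at x -16, ends at x 7; lip on the front edge either side of the mouth, x -16 to -14, 4 high; back wall x 22 to 26
- notch_seat (a point): middle of the seat on top of the plate of bracket_chuck, where key_seat comes to lie (axes are the bracket's, mouth to -x). The collar is wider than the notch: bring the key in from the mouth along +x, upright, head above the lip and collar below the plate, waist in the notch, then lower until the head rests on the plate behind the lip
- rack: wooden rail 240 mm (y) x 100 (x) x 18, fixed to the bench, carrying the three brackets 75 mm apart in a row along its y, in any order, all facing its -x; origin under its middle
- bracket_hex: bracket of the same shape with a narrow 9 mm notch, holding the hex T-wrench; origin as for bracket_chuck
- bracket_drill: bracket of the same shape with an 11 mm notch, holding the drill-chuck key; origin as for bracket_chuck
- hex_key: bystander: steel hex T-wrench hanging in its bracket, 85 mm long, head 14 diameter, T-bar 80 long, along its x; top 20 mm above the plate; origin at its lower end
- drill_key: bystander: steel drill-chuck key hanging in its bracket, 75 mm long, head 16 diameter, T-bar 65 long, along its x; top 30 mm above the plate; origin at its lower end
- oil_bottle: bystander: white oil bottle standing on the bench, 54 mm diameter, 130 high; origin at the middle of its underside
- screwdriver: bystander: wooden-handled screwdriver lying on the bench, 190 mm long, along its x
- guard (a joint): angle of the clear chuck guard, rad: 0 = fully down over the chuck, grows as its front swings up and back (to 2.05). It starts raised behind the chuck; a stiff hinge keeps it where it is left (about 2 N at the handle moves it). 76 mm wide; outline from the hinge when shut: 25 mm forward and 28 up, 80 forward, 25 forward and 25 down, then the front wall 48 down
- guard_handle (a point): middle of the guard's handle, a black round bar 8 mm thick, 62 long along the lathe's y, 32 off the guard's front wall on two stems 54 apart (axes turn with the guard; the lathe's when shut). Shut, it lies 162 mm in front of and 5 below the hinge line. Raised, it is on top: it can be pinched from above and led round the hinge, turning in the fingers
- guard_hinge (a point): on the guard's hinge line, which runs along the lathe's y, 70 mm behind the spindle and 160 mm above the bench, level with the middle of the handle
There are look-alikes about, which are no part of the job. What is shaped like the chuck_key but brown, pink or purple is not meant.

How it is judged (in metres and radians):
On the way, in this order (a step that is already met when the one before it is completed fails the run):
1. the chuck key is drawn clear of the chuck (distance between chuck_key and bore_mouth above 0.04 m), for 0.1 s.
2. the chuck key hangs upright in its notch, head down behind the lip, and is let go (horizontal distance between key_seat and notch_seat below 0.006 m and z of key_seat in the frame of notch_seat between -0.003 and 0.003 m and angle between chuck_key's own z axis and vertical below 0.15 rad and contact force between the fingers and chuck_key below 0.2 N), for 0.2 s.
At the end, for the whole second after the job is handed in: The chuck key hangs still and upright (within 0.15 rad) in the notch of bracket_chuck, the underside of its head on the plate (within 3 mm) and within 6 mm of the seat's centre, so behind the lip; the guard is down over the chuck (below 0.08 rad) (horizontal distance between key_seat and notch_seat below 0.006 m and z of key_seat in the frame of notch_seat between -0.003 and 0.003 m and angle between chuck_key's own z axis and vertical below 0.15 rad and linear speed of chuck_key below 0.02 m/s and value of joint guard below 0.08 rad); the robot touches nothing.
It fails at once if one of the other two keys is shifted by more than 20 mm or knocked askew (distance of any of hex_key, drill_key from where it was at the start of the episode above 0.02 m or angle between any of hex_key, drill_key's own z axis and vertical above 0.5 rad).
It fails at once if the oil bottle or the screwdriver is shifted by more than 20 mm, or the bottle is tipped (distance of any of oil_bottle, screwdriver from where it was at the start of the episode above 0.02 m or angle between oil_bottle's own z axis and vertical above 0.4 rad).
It also fails if it takes over 67 s, if anything falls off the work surface, if the arm or the gripper's body presses on something with over 40 N, if the wrist force passes 120 N, or if a joint passes its speed limit or range.

ROBOT

A 6-joint arm with a two-finger parallel gripper is mounted at the origin on the work surface. World frame = base frame: x ahead of the robot, y to its left, z up, the work surface at z = 0. Lengths are in m, angles in degrees, forces in N, time in s.
With the tool pointing down it reaches from about 0.25 to 0.8 m from the base axis. Payload 8.5 kg.
Tool frame: the origin (TCP) lies midway between the tips of the shut fingers; the grasp point (between the pads) lies 19 mm behind it; z points along the fingers, y is the direction in which the jaws open and shut (so a half turn about z gives the same grasp; the last joint's range is limited). The gripper opens to 85 mm and grips with 20 to 120 N. Pads are 22 mm wide; open, the fingers measure 114 mm over their backs; the gripper's body (76 mm by 85 mm) begins 54 mm behind the grasp point. The pads swing forward as they close: fully open they stand 13 mm farther back than shut.
Start: joints at [63.77, 13.648, -0.773, 75.585, 0, 90], TCP at [0.232, 0.471, 0.204] pointing down, gripper open.
Joint ranges: [-152.45, 152.45], [-59.26, 108.67], [-65.41, 83.53], [-104.44, 129.93], [-82.83, 76.93], [-180, 180]. Speed limits (degrees/s): [127.2, 127.2, 159.86, 180, 180, 180].

INTERFACE

Orientations are given as a 3x3 rotation matrix whose columns are the frame's x, y, z axes.
In Python, from bench import r, eyes, job gives the robot as it stands. The module is installed in compiled form; this text tells all that it offers.
- The arm moves only by the shell command python3 -m handwheel 'ROWS' [OPENING]. ROWS is a JSON object of lists of equal length, an entry for each row: "xyz": the shift along the tool's x, y, z in m, a list of three; "dr": the turn, a rotation vector about the tool's x, y, z in degrees, a list of three. In form: {"xyz": [[tx, ty, tz], ...], "dr": [[wx, wy, wz], ...]}. A call has 1 to 5 rows; each row shifts and turns the commanded pose from where the row before left it, along the tool's axes as they then stand; what a row does not reach is not made up. A row lasts 1/12 s, in which the tool goes at most 41.7 mm and 7.16 degrees, less where a joint would pass 70% of its speed; a pose out of reach is approached as far as the arm can. A call with a gripper value outside its range is refused whole. OPENING is the opening, from -1 (shut) to 1 (fully open), set as the call begins (- or left out, the last holds). The fingers move at their own pace and stop on an object; the grip force is fixed at half the most. Time passes only in rows, so rows that do not move let the fingers close. It gives the time, the measured TCP pose, the force and the opening at its end, in the units of the state.
- r.state(): the state, without advancing time (a new reading comes with each control period).
- eyes.read_camera(name): name is "side" or "top"; returns a dict with "image" (400x640x3 uint8, red, green, blue), "K" (3x3 intrinsics, pixels), "dist" ([k1, k2, p1, p2, k3] as OpenCV has them; the pictures are not rectified), "rvec" (rotation vector, rad) and "tvec" (3), from world to camera coordinates, as OpenCV has them. Camera axes: x right, y down, z forward; pixel columns grow to the right and rows downward; lengths in m; the calibration is good to about 2 mm. A picture is of the moment at which its call begins. There is no depth.
- job.close_job(): hands the job in, once; it reports no verdict.
The state is a dict: "t": time; "joints": joint angles; "joint_velocities": joint speeds; "tau": joint torques, N m; "tcp_pos": TCP position; "tcp_rot": TCP orientation; "contact_force": force on the tool from outside, world axes, zero at the start; "torque": the same for the moment, N m; "gripper_width": finger opening in m.
Only numpy, scipy, OpenCV 4.12 (cv2) and the standard library are available. Lean on these libraries where they do the work, as an engineer would, in place of code of your own. Each camera call takes 0.05 s, during which the arm holds its last target. There are 200 camera calls.

## Working session

There is one attempt and no reset: what is moved stays moved. The work goes in short steps, Python scripts to look and compute and a shell command to move; the robot and the scene stay as the last step left them, time stands still between calls to the robot, and variables do not carry over. Pictures are saved under pics/ and viewed, about 8 in all and at most 12, crops included, and the job is handed in when it is done.

```bash
mkdir -p pics; python3 - <<'E'
from bench import r, eyes
import cv2
for n in("side","top"):
    c=eyes.read_camera(n); cv2.imwrite(f"pics/{n}0.png",c["image"][:,:,::-1])
    R=cv2.Rodrigues(c["rvec"])[0]; print(n,(-R.T@c["tvec"].ravel()).round(3),R[2].round(2),c["K"].round(0).tolist(),c["dist"])
print(r.state())
E
```

```text
side [-0.07  -0.68   0.695] [ 0.57  0.65 -0.51] [[427.0, 0.0, 325.0], [0.0, 427.0, 200.0], [0.0, 0.0, 1.0]] [-0.09450961  0.          0.          0.          0.        ]
top [ 0.371 -0.006  1.258] [ 0.12 -0.01 -0.99] [[373.0, 0.0, 323.0], [0.0, 373.0, 195.0], [0.0, 0.0, 1.0]] [-0.05390771  0.          0.          0.          0.        ]
{'t': 0.1, 'joints': array([ 6.37703873e+01,  1.36776502e+01, -8.12308032e-01,  7.55837431e+01,
        8.29359565e-05,  9.00018677e+01]), 'joint_velocities': array([-0.05455565, -0.11015553,  0.04603856, -0.13474157, -0.09922273,
       -0.0278411 ]), 'tau': array([ 1.97165909e-04, -5.39718354e+01,  3.46998668e+01,  1.34212649e-02,
        1.96540964e-05,  3.83180378e-06]), 'tcp_pos': array([0.23185375, 0.47057602, 0.20323941]), 'tcp_rot': array([[-8.97015654e-01,  4.41998406e-01, -5.69817561e-04],
       [ 4.41998774e-01,  8.97014913e-01, -1.15323781e-03],
       [ 1.40557341e-06, -1.28633104e-03, -9.99999173e-01]]), 'contact_force': array([ 0.80411352, -0.29500808, -0.78964974]), 'torque': array([-0.06560156,  0.01406575, -0.00477077]), 'gripper_width': 0.08562491292625025}
```

View pics/side0.png

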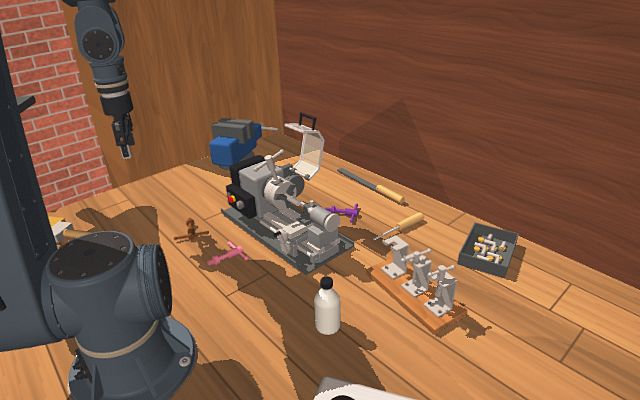

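View pics/top0.png

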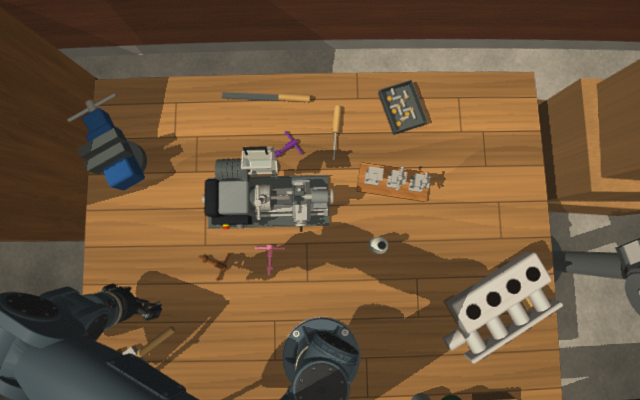

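The side view shows the lathe around (290,205), with a steel key standing in the chuck at about (272,160). The raised guard is at (305,145). The rack has brackets at (398,258), (420,272) and (442,290), and the first looks empty. The look-alikes are brown (192,230), pink (225,253) and purple (345,212). The steel key in the chuck is the one meant, and I'll confirm it in an enlarged crop.

```bash
python3 - <<'E'
import cv2,numpy as np
s=cv2.imread("pics/side0.png");t=cv2.imread("pics/top0.png")
def T(i,x,y,w,h,k): return cv2.resize(i[y:y+h,x:x+w],None,fx=k,fy=k,interpolation=cv2.INTER_CUBIC)
a=np.hstack([T(s,230,105,100,75,4),T(s,375,232,100,75,4)])
b=np.hstack([T(t,235,145,100,75,4),T(t,350,145,100,75,4)])
cv2.imwrite("pics/crop0.png",np.vstack([a,b]))
E
```

```text
(no output)
```

View pics/crop0.png

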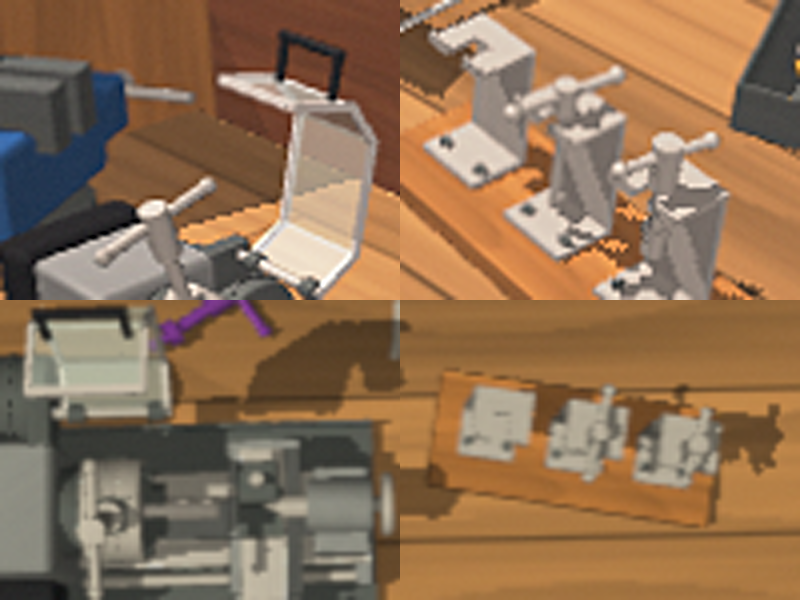

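The crop confirms the key: plain steel, standing in the chuck, with its head at side px (268,157). The brown, pink and purple ones are lying on the bench. The empty bracket with the wide notch is the leftmost, at top px (373,175). Next I'll triangulate.

```bash
cat > h.py <<'E'
import cv2,numpy as np
from bench import r,eyes
def cam(n): return eyes.read_camera(n)
def ray(c,p):
    R=cv2.Rodrigues(c["rvec"])[0]; q=cv2.undistortPoints(np.array([[p]],float),c["K"],c["dist"])[0,0]
    d=R.T@np.r_[q,1]; return -R.T@np.ravel(c["tvec"]), d/np.linalg.norm(d)
def plane(c,p,z):
    o,d=ray(c,p); return o+d*(z-o[2])/d[2]
def tri(cs,ps,ct,pt):
    a,u=ray(cs,ps); b,v=ray(ct,pt)
    t=np.linalg.lstsq(np.c_[u,-v],b-a,rcond=None)[0]; x,y=a+u*t[0],b+v*t[1]
    return (x+y)/2,np.linalg.norm(x-y)
def proj(c,X): return cv2.projectPoints(np.array(X,float).reshape(-1,1,3),c["rvec"],c["tvec"],c["K"],c["dist"])[0].reshape(-1,2)
E
python3 - <<'E'
from h import *
np.set_printoptions(precision=4,suppress=True)
s,t=cam("side"),cam("top")
S=lambda u,v:(230-.375+u/4,105-.375+v/4); S2=lambda u,v:(375-.375+(u-400)/4,105+127-.375+v/4)
T=lambda u,v:(235-.375+u/4,145-.375+(v-300)/4); T2=lambda u,v:(350-.375+(u-400)/4,145-.375+(v-300)/4)
for n,a,b in [("bar front",S(105,255),T(95,585)),("bar back",S(208,185),T(88,464)),("head top",S(152,207),T(88,525)),
 ("handle l",S(282,37),T(37,315)),("handle r",S(342,55),T(128,320)),("plate bl",S2(485,15),T2(477,386)),("plate br",S2(535,55),T2(535,390))]:
    print(n,*tri(s,a,t,b))
for n,p,z in [("rack bl",T2(443,371),.018),("rack fl",T2(432,487),.018),("rack fr",T2(709,524),.018),("tray br",T(376,422),.022),("tray fr",(330,226),.022),("tray fl",(206,229),.022),("bottle",(378,243),.13),("scr tip",(335,158),0.01),("scr end",(338,106),.015)]: print(n,plane(t,p,z))
E
```

```text
bar front [0.4454 0.1642 0.2216] 0.00047212695775169307
bar back [0.5282 0.1647 0.2433] 0.002000323346290568
head top [0.4852 0.1657 0.2414] 0.0004486729745276498
handle l [0.6141 0.1857 0.3178] 0.0005127832532442162
handle r [0.611  0.1249 0.3205] 0.005943907227114038
plate bl [ 0.6051 -0.166   0.1025] 0.0028064528627263895
plate br [ 0.5999 -0.2108  0.0998] 0.0015367985229548839
rack bl [ 0.6346 -0.1483  0.018 ]
rack fl [ 0.5356 -0.1355  0.018 ]
rack fr [ 0.4993 -0.3681  0.018 ]
tray br [ 0.5922 -0.0394  0.022 ]
tray fr [ 0.4215 -0.0399  0.022 ]
tray fl [0.42   0.3708 0.022 ]
bottle [ 0.3627 -0.1801  0.13  ]
scr tip [ 0.6532 -0.0629  0.01  ]
scr end [ 0.8364 -0.078   0.015 ]
```

```bash
cat > d.py <<'E'
# d.py x y z yaw tilt : remaining move (tool frame) to TCP pos with tool y at yaw deg from world +y, tool leaning tilt deg (key lean to -x')
import sys,numpy as np
from scipy.spatial.transform import Rotation as Ro
from bench import r
np.set_printoptions(precision=4,suppress=True)
x,y,z,yaw,tilt=map(float,sys.argv[1:6])
Rt=Ro.from_euler('z',yaw,degrees=True).as_matrix()@Ro.from_euler('y',-tilt,degrees=True).as_matrix()@np.diag([-1,1,-1.])
s=r.state();R=s["tcp_rot"]
dr=Ro.from_matrix(R.T@Rt).as_rotvec(degrees=True); dp=np.array([x,y,z])-s["tcp_pos"]
print("t",s["t"],"pos",s["tcp_pos"],"dr",dr,"xyz now-axes",R.T@dp,"xyz target-axes",Rt.T@dp,"F",s["contact_force"],"w",s["gripper_width"])
E
python3 d.py .479 .1645 .2687 0 12
python3 -m handwheel '{"xyz":[[0,0,-0.03],[0,0,-0.03],[0,0,-0.03],[0,0,-0.03],[0,0,0]],"dr":[[0,0,0],[0,0,0],[0,0,0],[0,0,0],[0,0,0]]}' 1
python3 d.py .479 .1645 .2687 0 12
```

```text
t 0.2 pos [0.2319 0.4707 0.2034] dr [ -2.7981 -11.7987 -26.1284] xyz now-axes [-0.357  -0.1655 -0.0651] xyz target-axes [-0.2553 -0.3062 -0.0125] F [0.3512 0.4226 0.2012] w 0.08567922379589556
t: 0.62
tcp_pos: [0.2327, 0.4722, 0.3291]
tcp_rot: [[-0.897, 0.442, 0.003], [0.442, 0.897, 0.006], [-0.0, 0.007, -1.0]]
contact_force: [-0.1, 0.8, 0.0]
gripper_width: 0.0857
t 0.6167 pos [0.2327 0.4722 0.3291] dr [ -2.3452 -11.6931 -26.1735] xyz now-axes [-0.357  -0.1676  0.0592] xyz target-axes [-0.2284 -0.3077  0.1103] F [-0.0831  0.7659  0.0382] w 0.0857344136501137
```

```bash
python3 -m handwheel '{"xyz":[[0,0,0],[0,0,0],[0,0,0],[0,0,0],[0,0,0]],"dr":[[-0.5,-2.35,-5.2],[-0.5,-2.35,-5.2],[-0.5,-2.35,-5.2],[-0.5,-2.35,-5.2],[-0.5,-2.35,-5.2]]}' >/dev/null
python3 -m handwheel '{"xyz":[[-0.022,-0.03,0],[-0.022,-0.03,0],[-0.022,-0.03,0],[-0.022,-0.03,0],[-0.022,-0.03,0]],"dr":[[0,0,0],[0,0,0],[0,0,0],[0,0,0],[0,0,0]]}' >/dev/null
python3 -m handwheel '{"xyz":[[-0.022,-0.03,0],[-0.022,-0.03,0],[-0.022,-0.03,0],[-0.022,-0.03,0],[0,0,0]],"dr":[[0,0,0],[0,0,0],[0,0,0],[0,0,0],[0,0,0]]}' >/dev/null
python3 d.py .479 .1645 .2687 0 12
```

```text
t 1.8667 pos [0.4278 0.1959 0.3663] dr [-0.367   0.0213 -0.4227] xyz now-axes [-0.0299 -0.0305  0.1064] xyz target-axes [-0.0297 -0.0314  0.1061] F [-0.1643 -0.2484  0.3837] w 0.0855561335865541
```

```bash

python3 -m handwheel '{"xyz":[[-0.015,-0.015,0],[-0.015,-0.016,0],[0,0,0.03],[0,0,0.03],[0,0,0.02]],"dr":[[-0.4,0,-0.4],[0,0,0],[0,0,0],[0,0,0],[0,0,0]]}' >/dev/null
python3 -m handwheel '{"xyz":[[0,0,0.02],[0,0,0.006],[0,0,0]],"dr":[[0,0,0],[0,0,0],[0,0,0]]}' >/dev/null
python3 d.py .479 .1645 .2687 0 12
python3 - <<'E'
from h import *
s,t=cam("side"),cam("top")
def T(i,x,y,w,h,k): return cv2.resize(i[y:y+h,x:x+w,::-1],None,fx=k,fy=k,interpolation=cv2.INTER_CUBIC)
cv2.imwrite("pics/a1.png",np.hstack([T(s["image"],220,90,100,100,4),T(t["image"],225,130,100,100,4)]))
E
```

```text
t 2.5333 pos [0.4754 0.1696 0.2664] dr [ 0.084  -0.2777  0.3016] xyz now-axes [-0.004  -0.0051 -0.0015] xyz target-axes [-0.004  -0.0051 -0.0015] F [-0.696  -0.1584 -0.3405] w 0.08547255158436044
```

View pics/a1.png

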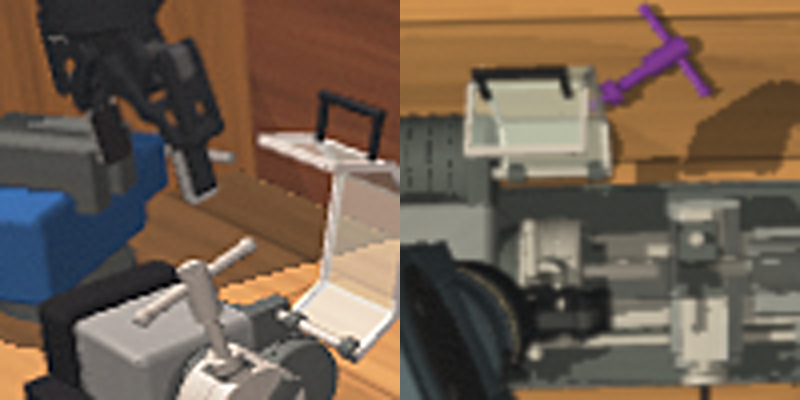

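The side crop shows the fingers open on either side of the key's axis, about 30 mm above the head (crop px (105,165) and (205,190), head at (190,265)). I'll correct by 4 to 5 mm and go down.

```bash

python3 -m handwheel '{"xyz":[[-0.004,-0.005,0],[0,0,0.02],[0,0,0.02],[0,0,0.018],[0,0,0]],"dr":[[0,-0.3,0.3],[0,0,0],[0,0,0],[0,0,0],[0,0,0]]}' >/dev/null
python3 d.py .4914 .1645 .21 0 12
python3 -m handwheel '{"xyz":[[0,0,0],[0,0,0],[0,0,0],[0,0,0],[0,0,0]],"dr":[[0,0,0],[0,0,0],[0,0,0],[0,0,0],[0,0,0]]}' -1 >/dev/null
python3 -m handwheel '{"xyz":[[0,0,0],[0,0,0],[0,0,0],[0,0,0],[0,0,0]],"dr":[[0,0,0],[0,0,0],[0,0,0],[0,0,0],[0,0,0]]}' >/dev/null
python3 d.py .4914 .1645 .21 0 12
```

```text
t 3.05 pos [0.492  0.1644 0.2104] dr [ 0.093   0.0716 -0.0161] xyz now-axes [0.0006 0.0001 0.0003] xyz target-axes [0.0006 0.0001 0.0003] F [-0.8672 -0.3123 -0.6391] w 0.0852609798459844
t 3.8833 pos [0.4931 0.1653 0.2133] dr [ 0.187   0.3132 -0.0132] xyz now-axes [ 0.0024 -0.0008  0.0029] xyz target-axes [ 0.0023 -0.0008  0.0029] F [-0.3418 -0.6371  6.473 ] w 0.015062057086627268
```

```bash

python3 -m handwheel '{"xyz":[[0,0,0],[0,0,0],[0,0,0]],"dr":[[0,0,0],[0,0,0],[0,0,0]]}' |tail -2
python3 - <<'E'
from h import *
s,t=cam("side"),cam("top")
def T(i,x,y,w,h,k): return cv2.resize(i[y:y+h,x:x+w,::-1],None,fx=k,fy=k,interpolation=cv2.INTER_CUBIC)
cv2.imwrite("pics/a2.png",np.hstack([T(s["image"],235,110,80,80,5),T(t["image"],235,160,80,80,5)]))
E
```

```text
contact_force: [-1.3, 0.5, 5.7]
gripper_width: 0.0151
```

View pics/a2.png

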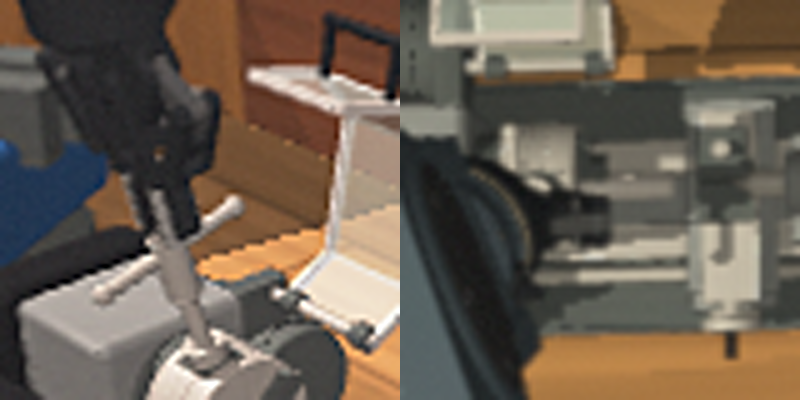

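```bash
python3 - <<'E'
from h import *
s=cam("side");np.set_printoptions(precision=1,suppress=True)
M=np.array([.5012,.1645,.164]);a=np.array([-.2079,0,.978])
f=lambda X:(proj(s,X)-[235,110])*5+2
for k in(18,28,60,65,84,88,98):print(k,f(M+(k-18)*a))
st=__import__("bench").r.state();R,p=st["tcp_rot"],st["tcp_pos"];print(p)
for o in (-.0075,.0075):
  for x in(-.011,.011): print("tip",o,x,f(p+R@[x,o,0]))
E
```

```text
18 [[204.3 357.5]]
28 [[1069.6 2961.8]]
60 [[ 995.  2770.4]]
65 [[ 992.5 2763.5]]
84 [[ 986.4 2746.9]]
88 [[ 985.6 2744.6]]
98 [[ 983.8 2739.8]]
[0.5 0.2 0.2]
tip -0.0075 -0.011 [[208.1 272.7]]
tip -0.0075 0.011 [[175.4 293.7]]
tip 0.0075 -0.011 [[191.  263.9]]
tip 0.0075 0.011 [[158.5 284.7]]
```

```bash
python3 - <<'E'
from h import *
s=cam("side");np.set_printoptions(precision=1,suppress=True)
M=np.array([.5012,.1645,.164]);a=np.array([-.2079,0,.978])
f=lambda X:((proj(s,X)-[235,110])*5+2)[0]
for k in(18,28,60,65,84,88,98):print(k,f(M+(k-18)*a/1000))
x=np.array([.978,0,.2079]);B=M+.07*a
print("bar",f(B-.0495*x),f(B+.0495*x))
t=cam("top");c=t["image"]
E
```

```text
18 [204.3 357.5]
28 [199.7 342.6]
60 [184.5 293.7]
65 [182.1 285.9]
84 [172.8 255.9]
88 [170.8 249.5]
98 [165.8 233.5]
bar [ 94.8 297.2] [244.  203.8]
```

Key model and picture agree to about 2 px. The T-bar runs from crop px (95,297) to (244,204). The fingertips look high on the head and the width reads 15 mm, so I'll test the grip with a short draw.

```bash

python3 -m handwheel '{"xyz":[[0,0,-0.005],[0,0,-0.01],[0,0,-0.01],[0,0,-0.01],[0,0,-0.01]],"dr":[[0,0,0],[0,0,0],[0,0,0],[0,0,0],[0,0,0]]}' |tail -2
python3 d.py .4914 .1645 .21 0 12
python3 - <<'E'
from h import *
s,t=cam("side"),cam("top")
def T(i,x,y,w,h,k): return cv2.resize(i[y:y+h,x:x+w,::-1],None,fx=k,fy=k,interpolation=cv2.INTER_CUBIC)
cv2.imwrite("pics/a3.png",T(s["image"],225,80,90,100,6))
st=r.state();R,p=st["tcp_rot"],st["tcp_pos"]
for o in (-.0075,.0075):
  for x in(-.011,.011): print("tip",o,x,(proj(s,p+R@[x,o,0])-[225,80])*6)
E
```

```text
contact_force: [-0.4, -0.2, -2.1]
gripper_width: 0.0143
t 4.8 pos [0.4827 0.1649 0.2576] dr [ 0.1613  0.2241 -0.009 ] xyz now-axes [ 0.0016 -0.0006  0.0483] xyz target-axes [ 0.0014 -0.0004  0.0483] F [-0.4362 -0.2021 -2.0664] w 0.01428880661594356
tip -0.0075 -0.011 [[280.6497746  415.37468058]]
tip -0.0075 0.011 [[240.20966143 440.52412814]]
tip 0.0075 -0.011 [[259.97221029 405.3849676 ]]
tip 0.0075 0.011 [[219.72669553 430.21882082]]
```

View pics/a3.png

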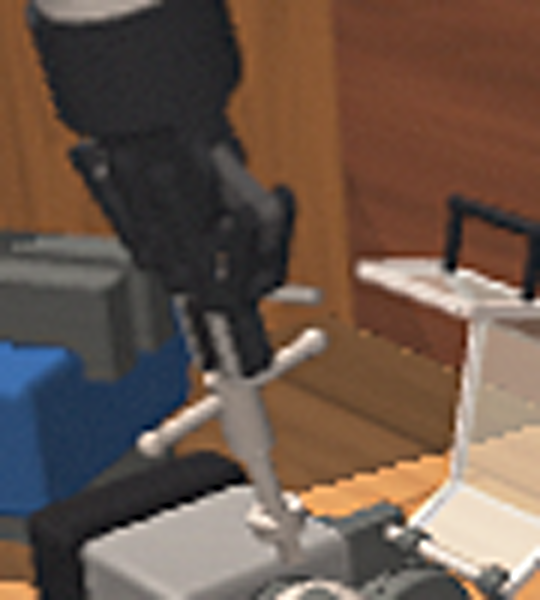

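The key is out of the chuck, with the drive at crop px (295,555) clear of the rim, and it follows the gripper. Next I'll measure where it sits in the hand.

```bash
python3 - <<'E'
from h import *
np.set_printoptions(precision=4,suppress=True)
s=cam("side");st=r.state();R,p=st["tcp_rot"],st["tcp_pos"]
for n,q in [("bar f",(148,444)),("bar b",(315,340)),("drive end",(293,560)),("collar top",(272,505)),("head bottom",(257,455))]:
    o,d=ray(s,np.array(q)/6+[225,80]-.4); X=o+d*(p[1]-o[1])/d[1]; print(n,X,"in tool",R.T@(X-p))
E
```

```text
bar f [0.4317 0.1652 0.2667] in tool [ 0.0485  0.0001 -0.0201]
bar b [0.5193 0.1652 0.2869] in tool [-0.0413  0.0001 -0.0211]
drive end [0.4976 0.1652 0.1895] in tool [ 0.0006 -0.0002  0.0694]
collar top [0.4894 0.1652 0.2191] in tool [ 0.0023 -0.0001  0.0387]
head bottom [0.4843 0.1652 0.2445] in tool [ 0.0019 -0.      0.0128]
```

```bash

python3 -m handwheel '{"xyz":[[0,0,-0.02],[0,0,-0.02],[0,0,-0.02],[0,0,0]],"dr":[[0,0,0],[0,0,0],[0,0,0],[0,0,0]]}' |tail -1
python3 d.py .5084 -.1759 .30 -8.3 0
```

```text
gripper_width: 0.0148
t 5.2833 pos [0.471  0.1652 0.3181] dr [ 1.1536 12.4031  8.2684] xyz now-axes [-0.0328 -0.3412  0.0243] xyz target-axes [-0.0862 -0.3321  0.0181] F [ 0.9496  0.0731 -1.0693] w 0.01479519475282468
```

```bash

python3 -m handwheel '{"xyz":[[0,0,0],[0,0,0],[0,0,0],[0,0,0],[0,0,0]],"dr":[[0.29,3.1,2.07],[0.29,3.1,2.07],[0.29,3.1,2.07],[0.29,3.1,2.07],[0,0,0]]}' >/dev/null
python3 -m handwheel '{"xyz":[[-0.003,-0.012,0],[-0.006,-0.025,0],[-0.006,-0.025,0],[-0.006,-0.025,0],[-0.006,-0.025,0]],"dr":[[0,0,0],[0,0,0],[0,0,0],[0,0,0],[0,0,0]]}' >/dev/null
python3 -m handwheel '{"xyz":[[-0.006,-0.025,0],[-0.006,-0.025,0],[-0.006,-0.025,0],[-0.006,-0.025,0],[-0.006,-0.025,0]],"dr":[[0,0,0],[0,0,0],[0,0,0],[0,0,0],[0,0,0]]}' >/dev/null
python3 -m handwheel '{"xyz":[[-0.006,-0.025,0],[-0.006,-0.025,0],[-0.006,-0.025,0],[-0.003,-0.01,0],[0,0,0]],"dr":[[0,0,0],[0,0,0],[0,0,0],[0,0,0],[0,0,0]]}' |tail -1
python3 d.py .5084 -.1759 .2 -8.3 0
```

```text
gripper_width: 0.0147
t 6.95 pos [ 0.5004 -0.1674  0.3149] dr [-0.1988 -0.1822 -0.1222] xyz now-axes [-0.0095 -0.0069  0.1149] xyz target-axes [-0.0092 -0.0073  0.1149] F [-0.7592  0.4808 -2.8009] w 0.014655076153508388
```

```bash

python3 -m handwheel '{"xyz":[[-0.009,-0.007,0.01],[0,0,0.03],[0,0,0.03],[0,0,0.03],[0,0,0.03]],"dr":[[-0.2,-0.2,-0.1],[0,0,0],[0,0,0],[0,0,0],[0,0,0]]}' >/dev/null
python3 -m handwheel '{"xyz":[[0,0,0.03],[0,0,0.025],[0,0,0.01],[0,0,0],[0,0,0]],"dr":[[0,0,0],[0,0,0],[0,0,0],[0,0,0],[0,0,0]]}' |tail -1
python3 d.py .5084 -.1759 .1195 -8.3 0
python3 - <<'E'
from h import *
s,t=cam("side"),cam("top")
def T(i,x,y,w,h,k): return cv2.resize(i[y:y+h,x:x+w,::-1],None,fx=k,fy=k,interpolation=cv2.INTER_CUBIC)
cv2.imwrite("pics/a4.png",np.hstack([T(s["image"],355,205,80,100,5),T(t["image"],345,145,80,100,5)]))
E
```

```text
gripper_width: 0.0148
t 7.7833 pos [ 0.5089 -0.1728  0.1207] dr [ 0.0653 -0.0079  0.1387] xyz now-axes [ 0.0001 -0.0032  0.0012] xyz target-axes [ 0.0001 -0.0032  0.0012] F [-0.1457  0.5796 -1.623 ] w 0.014818316501592464
```

View pics/a4.png

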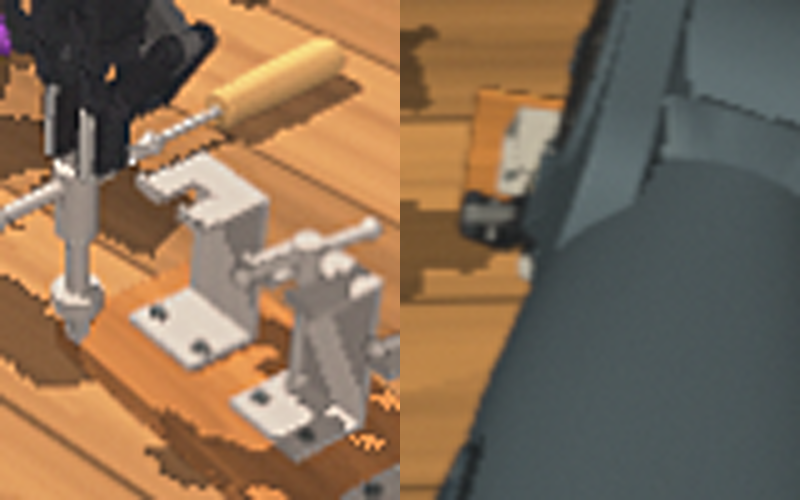

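```bash
python3 - <<'E'
from h import *
np.set_printoptions(precision=4,suppress=True)
s=cam("side");st=r.state();R,p=st["tcp_rot"],st["tcp_pos"]
f=lambda X:((proj(s,X)-[355,205])*5+2)[0].round(0)
g=lambda q:np.array(q)/5+[355,205]-.4
a=np.radians(-8.3);A=np.array([[np.cos(a),-np.sin(a),0],[np.sin(a),np.cos(a),0],[0,0,1]]);S=np.array([.5777,-.186,.103])
for n,q in dict(bl=(26,23,0),br=(26,-23,0),fl=(-16,23,4),fr=(-16,-23,4),ml=(-16,7,4),mr=(-16,-7,4),end=(7,0,0)).items(): print(n,f(S+A@np.array(q)/1000))
for n,k in dict(drive=0,coltop=28,waisttop=60,bar=88).items(): print(n,f(p+R@[.002,0,(67.5-k)/1000]))
for n,q in dict(bl=(205,152),br=(268,198)).items(): print(n,A.T@(plane(s,g(q),.103)-S)*1000)
E
```

```text
bl [207. 153.]
br [274. 199.]
fl [141. 177.]
fr [207. 225.]
ml [163. 193.]
mr [184. 208.]
end [210. 190.]
drive [ 74. 331.]
coltop [ 75. 283.]
waisttop [ 78. 227.]
bar [ 79. 176.]
bl [25.6174 24.2913 -0.    ]
br [ 24.3127 -20.5539  -0.    ]
```

```bash
python3 - <<'E'
import cv2
i=cv2.imread("pics/side0.png");cv2.imwrite("pics/a5.png",cv2.resize(cv2.imread("pics/a4.png")[130:320,40:290],None,fx=3,fy=3,interpolation=cv2.INTER_CUBIC))
E
```

```text
(no output)
```

View pics/a5.png

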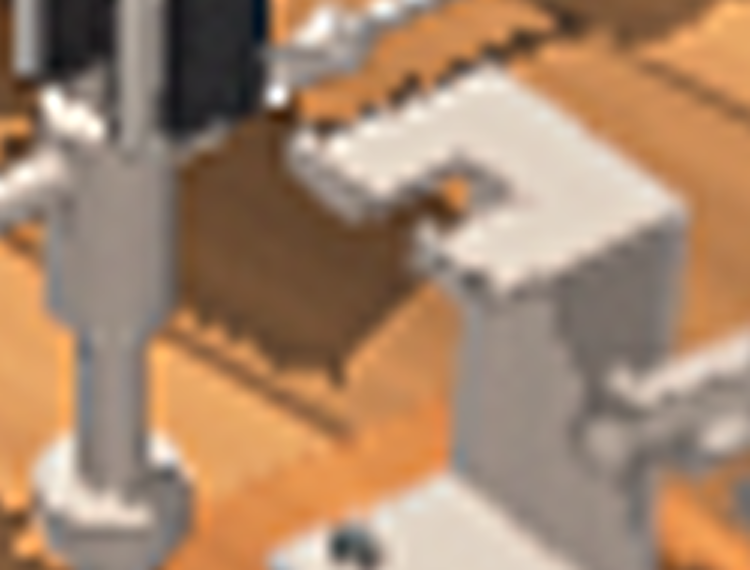

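```bash
python3 - <<'E'
from h import *
np.set_printoptions(precision=4,suppress=True)
s=cam("side")
g=lambda q:(np.array(q)/3+[40,130])/5+[355,205]-.4
P={n:plane(s,g(q),z)[:2] for n,q,z in [("bl",(485,70),.103),("br",(688,208),.103),("fl",(295,140),.107),("fr",(492,285),.107),("ml",(372,200),.107),("mr",(418,235),.107)]}
print(P)
e=P["bl"]-P["br"];h=P["fl"]-P["fr"];print(np.hypot(*e),np.hypot(*h),np.degrees(np.arctan2(-e[0],e[1])),np.degrees(np.arctan2(-h[0],h[1])))
b=(P["bl"]+P["br"])/2;f=(P["fl"]+P["fr"])/2;print(b,f,np.hypot(*(b-f)),np.degrees(np.arctan2(*(b-f)[::-1])),f+(b-f)*16/42,(P["ml"]+P["mr"])/2)
E
python3 d.py .5490 -.1807 .1190 -8.3 0
```

```text
{'bl': array([ 0.6046, -0.1653]), 'br': array([ 0.5984, -0.2109]), 'fl': array([ 0.5643, -0.1602]), 'fr': array([ 0.5574, -0.2056]), 'ml': array([ 0.5609, -0.1788]), 'mr': array([ 0.5591, -0.1896])}
0.04608719835432184 0.045935040520973525 -7.675500826021535 -8.669930668439552
[ 0.6015 -0.1881] [ 0.5609 -0.1829] 0.04096229414357288 -7.318660424958936 [ 0.5763 -0.1849] [ 0.56   -0.1842]
t 7.9833 pos [ 0.5098 -0.1734  0.1219] dr [0.034  0.1401 0.0965] xyz now-axes [-0.0398 -0.0016  0.003 ] xyz target-axes [-0.0398 -0.0015  0.0029] F [ 0.8784  0.4292 -1.6363] w 0.0143704819959789
```

```bash

python3 -m handwheel '{"xyz":[[-0.01,-0.0015,0.002],[-0.015,0,0],[-0.012,0,0],[-0.002,0,0],[0,0,0]],"dr":[[0,0,0],[0,0,0],[0,0,0],[0,0,0],[0,0,0]]}' |tail -1
python3 d.py .5490 -.1809 .1190 -8 0
python3 - <<'E'
from h import *
s=cam("side")
cv2.imwrite("pics/a6.png",cv2.resize(s["image"][225:275,370:420,::-1],None,fx=12,fy=12,interpolation=cv2.INTER_CUBIC))
E
```

```text
gripper_width: 0.0144
t 8.4 pos [ 0.5482 -0.1805  0.1184] dr [ 0.0584  0.0192 -0.2066] xyz now-axes [-0.0008 -0.0003 -0.0006] xyz target-axes [-0.0008 -0.0003 -0.0006] F [-0.8042 -0.7635 -2.3643] w 0.014432287871682195
```

View pics/a6.png

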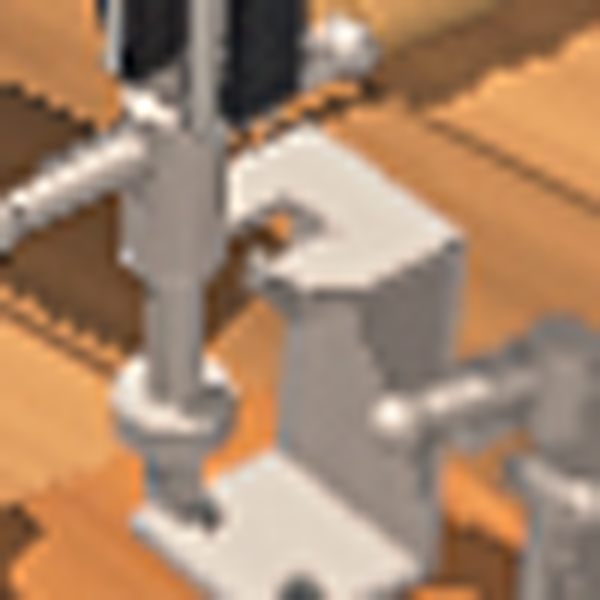

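```bash
python3 - <<'E'
from h import *
np.set_printoptions(precision=1,suppress=True)
s=cam("side");st=r.state();R,p=st["tcp_rot"],st["tcp_pos"]
f=lambda X:((proj(s,X)-[370,225])*12+5.5)[0]
for n,k,rad in [("bar",88,0),("head bot",60,10),("col top",28,12),("col bot",18,12),("drive",0,0)]:
    c=p+R@[.0006,0,(67-k)/1000]; w=[f(c+rad/1000*np.array([np.cos(t),np.sin(t),0])) for t in np.linspace(0,6.28,60)]
    w=np.array(w);print(n,f(c),"u",w[:,0].min(),w[:,0].max(),"v",w[:,1].min(),w[:,1].max())
a=np.radians(-8);x=np.array([np.cos(a),np.sin(a),0]);y=np.array([-x[1],x[0],0]);S=np.array([.5763,-.1849,.103])
for q in [(26,23,0),(26,-23,0),(-16,-7,4),(-16,-23,4)]: print(q,f(S+(x*q[0]+y*q[1])/1000+[0,0,q[2]/1000]))
c=p-S;print("TCP in bracket mm",c@x*1000,c@y*1000,c[2]*1000)
E
```

```text
bar [177.6 129. ] u 177.56197607926538 177.56197607926538 v 128.96814679321994 128.96814679321994
head bot [170.2 249.6] u 117.39233082527244 223.1405608512241 v 218.44896759430912 281.34459131632457
col top [162. 383.] u 99.68160194989991 224.41290215089703 v 344.99499712898796 421.87972844566025
col bot [159.4 423.8] u 97.47937460423486 221.54372522693393 v 385.53990351277366 462.82932097432376
drive [154.9 496. ] u 154.91709550975588 154.91709550975588 v 496.0095610968647 496.0095610968647
(26, 23, 0) [308.8 128.3]
(26, -23, 0) [470. 239.]
(-16, -7, 4) [252.5 259.8]
(-16, -23, 4) [309.3 300.7]
TCP in bracket mm -29.822165027349968 0.519267043606702 15.272126871936534
```

The close view shows the waist at crop px (175,340) in front of the mouth, with the mouth's right corner at (260,255). The collar and drive sit 13 to 25 px right of the prediction, so the key has pivoted about 4° in the pads. I'll tilt that back, then slide in.

```bash

python3 -m handwheel '{"xyz":[[0,0,0],[-0.004,0,-0.0003],[-0.006,0,-0.0004],[-0.006,0,-0.0004],[0,0,0]],"dr":[[0,3.5,0],[0,0,0],[0,0,0],[0,0,0],[0,0,0]]}' |tail -2
python3 -m handwheel '{"xyz":[[-0.005,0,-0.0003],[-0.005,0,-0.0003],[-0.004,0,-0.0003],[0,0,0]],"dr":[[0,0,0],[0,0,0],[0,0,0],[0,0,0]]}' |tail -2
python3 d.py .5769 -.185 .1182 -8 0
python3 - <<'E'
from h import *
s=cam("side")
cv2.imwrite("pics/a7.png",cv2.resize(s["image"][225:275,375:425,::-1],None,fx=12,fy=12,interpolation=cv2.INTER_CUBIC))
E
```

```text
contact_force: [-1.8, 0.9, -2.2]
gripper_width: 0.0143
contact_force: [-0.6, 2.7, -0.3]
gripper_width: 0.0145
t 9.25 pos [ 0.5779 -0.1844  0.1185] dr [ 0.094  -3.4596 -0.2002] xyz now-axes [ 0.0009 -0.0007  0.0004] xyz target-axes [ 0.0009 -0.0007  0.0003] F [-0.5933  2.6627 -0.2767] w 0.014511365190291774
```

View pics/a7.png

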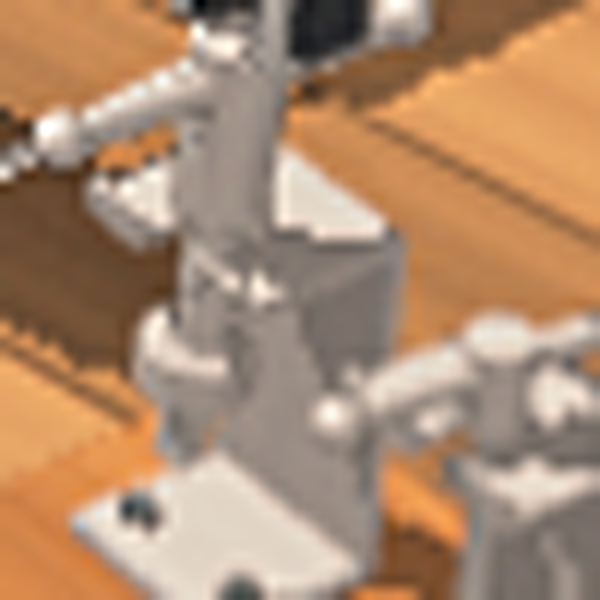

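```bash
python3 - <<'E'
from h import *
np.set_printoptions(precision=1,suppress=True)
s=cam("side");st=r.state();R,p=st["tcp_rot"],st["tcp_pos"]
f=lambda X:((proj(s,X)-[375,225])*12+5.5)[0]
a=np.radians(-8);x=np.array([np.cos(a),np.sin(a),0]);y=np.array([-x[1],x[0],0]);S=np.array([.5763,-.1849,.103])
c=p-S;print("TCP in bracket mm",c@x*1000,c@y*1000,c[2]*1000)
for tl in(0,4,8):
  z=np.array([0,0,1])*np.cos(np.radians(tl))+x*np.sin(np.radians(tl))
  print(tl,[(k,f(p+(k-67)/1000*z-.0006*x).round(0).tolist()) for k in(88,75,60,28,18,0)])
z=np.array([0,0,1])-y*np.sin(np.radians(4))
print("y4",[(k,f(p+(k-67)/1000*z-.0006*x).round(0).tolist()) for k in(88,75,60,28,18,0)])
E
```

```text
TCP in bracket mm 0.905767433431386 0.6825430593408899 15.568135092831447
0 [(88, [239.0, 72.0]), (75, [235.0, 128.0]), (60, [231.0, 191.0]), (28, [221.0, 324.0]), (18, [218.0, 364.0]), (0, [212.0, 436.0])]
4 [(88, [245.0, 69.0]), (75, [238.0, 127.0]), (60, [229.0, 192.0]), (28, [210.0, 329.0]), (18, [205.0, 370.0]), (0, [195.0, 444.0])]
8 [(88, [251.0, 67.0]), (75, [240.0, 126.0]), (60, [227.0, 193.0]), (28, [200.0, 332.0]), (18, [192.0, 375.0]), (0, [177.0, 451.0])]
y4 [(88, [245.0, 75.0]), (75, [237.0, 129.0]), (60, [229.0, 190.0]), (28, [211.0, 317.0]), (18, [206.0, 356.0]), (0, [197.0, 424.0])]
```

```bash

python3 -m handwheel '{"xyz":[[0,0.0007,0],[0,0,0],[0,0,0]],"dr":[[0,0,0],[0,0,0],[0,0,0]]}' |grep force
python3 - <<'E'
from h import *
print(r.state()["torque"])
E
python3 -m handwheel '{"xyz":[[0,0.0007,0],[0,0,0],[0,0,0]],"dr":[[0,0,0],[0,0,0],[0,0,0]]}' |grep force
python3 -m handwheel '{"xyz":[[0,0,0],[0,0,0],[0,0,0]],"dr":[[0,0,0],[0,0,0],[0,0,0]]}' |grep force
python3 d.py .5769 -.185 .1182 -8 0
```

```text
contact_force: [0.5, 1.3, -2.1]
[ 0.30302075 -0.01411921 -0.04376119]
contact_force: [0.4, -0.6, -2.4]
contact_force: [-0.6, -0.3, -2.3]
t 10.1 pos [ 0.5771 -0.1832  0.1185] dr [ 0.065  -3.5141 -0.2203] xyz now-axes [-0.0001 -0.0018  0.0003] xyz target-axes [-0.0001 -0.0018  0.0003] F [-0.5954 -0.3053 -2.2919] w 0.014472417386245313
```

```bash

python3 -m handwheel '{"xyz":[[0,0.0006,0],[0,0,0],[0,0,0],[0,0,0]],"dr":[[0,-3.5,0],[0,-3.5,0],[0,0,0],[0,0,0]]}' |grep force
python3 d.py .5769 -.185 .1182 -8 0
python3 - <<'E'
from h import *
s=cam("side");st=r.state();print(st["torque"])
cv2.imwrite("pics/a8.png",cv2.resize(s["image"][220:275,370:425,::-1],None,fx=10,fy=10,interpolation=cv2.INTER_CUBIC))
np.set_printoptions(precision=1,suppress=True)
p=st["tcp_pos"]
f=lambda X:((proj(s,X)-[370,220])*10+4.5)[0]
a=np.radians(-8);x=np.array([np.cos(a),np.sin(a),0])
for tl in(0,4,8):
  z=np.array([0,0,1])*np.cos(np.radians(tl))+x*np.sin(np.radians(tl))
  print(tl,[(k,f(p+(k-67)/1000*z-.0006*x).round(0).tolist()) for k in(88,75,60,28,18,0)])
E
```

```text
contact_force: [-0.1, 0.1, -2.1]
t 10.4333 pos [ 0.5762 -0.1825  0.1191] dr [ 0.0487  3.4242 -0.2381] xyz now-axes [-0.001  -0.0024  0.0009] xyz target-axes [-0.001  -0.0024  0.0009] F [-0.1229  0.0895 -2.0859] w 0.014815251368768637
[0.00582727 0.03496838 0.02280043]
0 [(88, [244.0, 105.0]), (75, [240.0, 152.0]), (60, [236.0, 205.0]), (28, [228.0, 315.0]), (18, [226.0, 349.0]), (0, [221.0, 409.0])]
4 [(88, [248.0, 103.0]), (75, [242.0, 151.0]), (60, [235.0, 205.0]), (28, [220.0, 319.0]), (18, [215.0, 354.0]), (0, [207.0, 415.0])]
8 [(88, [253.0, 101.0]), (75, [244.0, 150.0]), (60, [233.0, 206.0]), (28, [211.0, 322.0]), (18, [204.0, 358.0]), (0, [192.0, 421.0])]
```

View pics/a8.png

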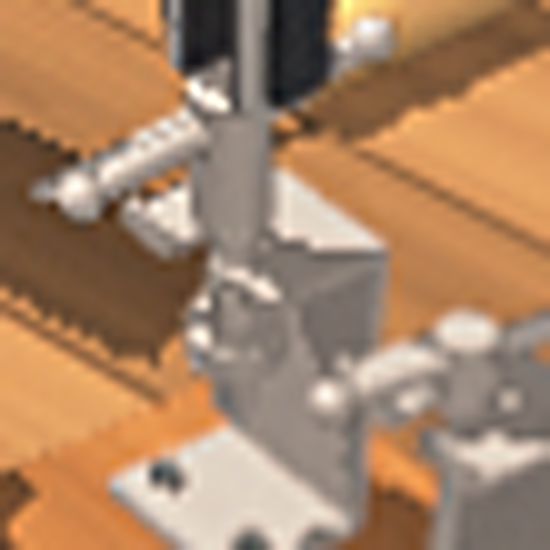

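The key is upright in the notch, with the waist at about crop px (228,260), the collar below the plate and no side force. Now I'll lower it.

```bash

python3 -m handwheel '{"xyz":[[-0.0005,0,0.002],[0,0,0.002],[0,0,0.0015],[0,0,0],[0,0,0]],"dr":[[0,0,0],[0,0,0],[0,0,0],[0,0,0],[0,0,0]]}' |grep -E "force|pos"
python3 -m handwheel '{"xyz":[[0,0,0.001],[0,0,0],[0,0,0]],"dr":[[0,0,0],[0,0,0],[0,0,0]]}' |grep -E "force|pos"
python3 -m handwheel '{"xyz":[[0,0,0.001],[0,0,0],[0,0,0]],"dr":[[0,0,0],[0,0,0],[0,0,0]]}' |grep -E "force|pos"
```

```text
tcp_pos: [0.578, -0.1826, 0.1125]
contact_force: [-0.7, -0.6, -2.0]
tcp_pos: [0.578, -0.1827, 0.112]
contact_force: [0.3, 0.3, -1.7]
tcp_pos: [0.5782, -0.1827, 0.1113]
contact_force: [-0.3, 0.6, -0.0]
```

```bash

python3 -m handwheel '{"xyz":[[0,0,0.001],[0,0,0],[0,0,0]],"dr":[[0,0,0],[0,0,0],[0,0,0]]}' |grep -E "force|pos"
python3 -m handwheel '{"xyz":[[0,0,0.0007],[0,0,0],[0,0,0]],"dr":[[0,0,0],[0,0,0],[0,0,0]]}' |grep -E "force|pos"
python3 -c "
from bench import r;print(r.state()['torque'])"
```

```text
tcp_pos: [0.5789, -0.1828, 0.111]
contact_force: [0.1, -0.2, 4.7]
tcp_pos: [0.5794, -0.1829, 0.1109]
contact_force: [-0.5, 0.1, 8.2]
[0.26355955 0.05679416 0.00742031]
```

```bash

python3 -m handwheel '{"xyz":[[0,0,0],[0,0,0],[0,0,0],[0,0,0],[0,0,0]],"dr":[[0,0,0],[0,0,0],[0,0,0],[0,0,0],[0,0,0]]}' 0.3 |grep -E "force|pos|width"
python3 -m handwheel '{"xyz":[[0,0,0],[0,0,0],[0,0,0],[0,0,0]],"dr":[[0,0,0],[0,0,0],[0,0,0],[0,0,0]]}' |grep -E "force|pos|width"
python3 - <<'E'
from h import *
s=cam("side");st=r.state()
cv2.imwrite("pics/a9.png",cv2.resize(s["image"][220:275,370:425,::-1],None,fx=10,fy=10,interpolation=cv2.INTER_CUBIC))
np.set_printoptions(precision=1,suppress=True)
f=lambda X:((proj(s,X)-[370,220])*10+4.5)[0]
# steel-grey vs wood mask around the key, row extents
im=s["image"].astype(int);sat=im.max(2)-im.min(2);m=(sat<40)
for v in range(226,262,2): print(v,"".join("#" if m[v,u] and im[v,u].mean()>90 else("o" if m[v,u] else ".") for u in range(368,416)))
S=np.array([.5763,-.1835,.103])
for k in(0,18,28,60,88,98): print(k,proj(s,S+[0,0,(k-60)/1000])[0])
E
```

```text
tcp_pos: [0.5781, -0.1826, 0.1091]
contact_force: [0.6, -0.7, 0.1]
gripper_width: 0.0557
tcp_pos: [0.5782, -0.1827, 0.1093]
contact_force: [-0.1, -0.0, -0.3]
gripper_width: 0.056
226 ................................o##oooooooo.....
228 .........................#####..o##ooooooo#.....
230 ......................#############ooooooo......
232 ...o..............#################oooooo.......
234 ..............####....########..###oooooo.......
236 .........o####....############..###ooo..........
238 .....######..###################................
240 .........#########################..............
242 ..........###o#######################...........
244 ................########################........
246 ......................###################.......
248 ......................##################........
250 .......................#################........
252 .......................#################......##
254 ....................####################....####
256 ....................############################
258 ....................############################
260 ......................##########################
0 [391.7 263.6]
18 [392.1 257.7]
28 [392.4 254.4]
60 [393.2 243.4]
88 [393.9 233.5]
98 [394.2 229.9]
```

```bash

python3 -m handwheel '{"xyz":[[0,0,-0.005],[0,0,-0.015],[0,0,-0.02],[0,0,-0.03],[0,0,-0.03]],"dr":[[0,0,0],[0,0,0],[0,0,0],[0,0,0],[0,0,0]]}' |grep -E "force|pos"
python3 -m handwheel '{"xyz":[[0,0,-0.03],[0,0,-0.035],[0,0,-0.035],[0,0,-0.035],[0,0,-0.035]],"dr":[[0,0,0],[0,0,0],[0,0,0],[0,0,0],[0,0,0]]}' |grep -E "force|pos"
python3 d.py .6125 .155 .38 90 0
python3 - <<'E'
from h import *
s,t=cam("side"),cam("top");np.save("pics/s.npy",s["image"]);
I=lambda i,x,y,w,h,k:cv2.resize(i[y:y+h,x:x+w,::-1],None,fx=k,fy=k,interpolation=cv2.INTER_CUBIC)
cv2.imwrite("pics/a10.png",np.hstack([I(s["image"],375,222,70,60,5),I(s["image"],230,100,90,60,5)]))
im=s["image"].astype(int);m=(im.max(2)-im.min(2))<40
for v in range(222,262,2): print(v,"".join("#" if m[v,u] and im[v,u].mean()>90 else("o" if m[v,u] else ".") for u in range(368,430)))
E
```

```text
tcp_pos: [0.5715, -0.1817, 0.2101]
contact_force: [0.8, -0.5, -0.1]
tcp_pos: [0.5612, -0.1804, 0.3812]
contact_force: [0.9, -0.1, -0.0]
t 13.5333 pos [ 0.5612 -0.1804  0.3812] dr [ -2.9881   2.6665 -98.1838] xyz now-axes [-0.0027  0.3393  0.0017] xyz target-axes [-0.3354 -0.0513  0.0012] F [ 0.8834 -0.0837 -0.0101] w 0.055536849264181204
222 ..............................................................
224 ..............................................................
226 .......................................####...................
228 .........................#####......#######...................
230 ......................################........................
232 ..................################............................
234 ..............####....########................................
236 .........o####....#############...............................
238 .....######..###################..............................
240 .........#########################............................
242 ..........###o#######################.........................
244 ................########################......................
246 ......................###################.....................
248 ......................##################......................
250 .......................#################...................###
252 .......................#################......#####...########
254 ....................####################....############......
256 ....................####################################......
258 ....................#######################################...
260 ......................########################################
```

```bash

python3 -m handwheel '{"xyz":[[0,0,0],[0,0,0],[0,0,0],[0,0,0],[0,0,0]],"dr":[[-0.21,0.19,-7],[-0.21,0.19,-7],[-0.21,0.19,-7],[-0.21,0.19,-7],[-0.21,0.19,-7]]}' >/dev/null
python3 -m handwheel '{"xyz":[[0,0,0],[0,0,0],[0,0,0],[0,0,0],[0,0,0]],"dr":[[-0.21,0.19,-7],[-0.21,0.19,-7],[-0.21,0.19,-7],[-0.21,0.19,-7],[-0.21,0.19,-7]]}' >/dev/null
python3 -m handwheel '{"xyz":[[0,0,0],[0,0,0],[0,0,0],[0,0,0],[0,0,0]],"dr":[[-0.21,0.19,-7],[-0.21,0.19,-7],[-0.21,0.19,-7],[-0.21,0.19,-7],[0,0,0]]}' >/dev/null
python3 d.py .6125 .155 .38 90 0
python3 -c "
from bench import r;print(r.state()['joints'])"
```

```text
t 14.8833 pos [ 0.5619 -0.1805  0.3786] dr [ 0.0545 -0.0026  0.1467] xyz now-axes [-0.3354 -0.0515 -0.0014] xyz target-axes [-0.3355 -0.0506 -0.0014] F [ 0.5827 -0.4653  1.1585] w 0.055572852304173775
[-1.77996308e+01  2.19599929e+01  3.68158406e+01  1.04906947e+02
 -1.91635727e-02 -1.07946283e+02]
```

```bash
python3 - <<'E'
from h import *
np.set_printoptions(precision=4,suppress=True)
s,t=cam("side"),cam("top")
for n,c,(x,y,w,h) in [("side",s,(290,108,40,24)),("top",t,(236,140,40,16))]:
    im=c["image"].astype(int)
    for v in range(y,y+h): print(n,v,"".join("#" if im[v,u].max()<60 else "." for u in range(x,x+w)))
E
```

```text
side 108 ........................................
side 109 ........................................
side 110 ........................................
side 111 ........................................
side 112 ........................................
side 113 ..........##............................
side 114 ..........#####.........................
side 115 ..........########......................
side 116 ..........##...######...................
side 117 ..........##.....######.................
side 118 ..........##........######..............
side 119 ..........##...........###..............
side 120 ..........##...........###..............
side 121 .........###...........###..............
side 122 .........##............##...............
side 123 .........##............##...............
side 124 .........##............##...............
side 125 .......................##...............
side 126 ......................###...............
side 127 ......................###...............
side 128 .......................#................
side 129 ......................##................

[... 183 characters left out ...]
..............
top 142 ........................................
top 143 ........................................
top 144 ........................................
top 145 ........................................
top 146 ........................................
top 147 .............#################..........
top 148 .......#######################..........
top 149 ........###########..........##.........
top 150 ........##...................##.........
top 151 .........#....................#.........
top 152 .........##...................#.........
top 153 ..........#...................#.........
top 154 ..........#.............................
top 155 ........................................
```

```bash
python3 - <<'E'
from h import *
np.set_printoptions(precision=4,suppress=True)
s,t=cam("side"),cam("top")
for a,b in [((300.3,114),(243.3,148.4)),((315.2,118.2),(266,147.7)),((307.6,116),(254.6,148))]: print(*tri(s,a,t,b))
E
python3 -m handwheel '{"xyz":[[-0.015,-0.002,0],[-0.03,-0.005,0],[-0.03,-0.005,0],[-0.03,-0.005,0],[-0.03,-0.005,0]],"dr":[[0,0,0],[0,0,0],[0,0,0],[0,0,0],[0,0,0]]}' >/dev/null
python3 -m handwheel '{"xyz":[[-0.03,-0.005,0],[-0.03,-0.005,0],[-0.03,-0.005,0],[-0.03,-0.005,0],[-0.03,-0.005,0]],"dr":[[0,0,0],[0,0,0],[0,0,0],[0,0,0],[0,0,0]]}' >/dev/null
python3 -m handwheel '{"xyz":[[-0.03,-0.002,0],[-0.015,-0.002,0],[0,0,0],[0,0,0]],"dr":[[0,0,0],[0,0,0],[0,0,0],[0,0,0]]}' >/dev/null
python3 d.py .6125 .155 .38 90 0
```

```text
[0.6148 0.187  0.3169] 0.001842235779165807
[0.6152 0.1274 0.3195] 0.0031843133950112106
[0.6151 0.1573 0.3183] 0.0024391135176554677
t 16.25 pos [0.614  0.1496 0.3785] dr [ 0.0388 -0.0296 -0.1762] xyz now-axes [-0.0054  0.0015 -0.0015] xyz target-axes [-0.0054  0.0015 -0.0015] F [ 0.3138 -0.4444  0.0246] w 0.055134844818604534
```

```bash

python3 -m handwheel '{"xyz":[[-0.007,-0.001,0.01],[0,0,0.025],[0,0,0.025],[0,0,0.017],[0,0,0]],"dr":[[0,0,0],[0,0,0],[0,0,0],[0,0,0],[0,0,0]]}' |grep force
python3 d.py .615 .157 .2995 90 0
python3 -m handwheel '{"xyz":[[0,0,0],[0,0,0],[0,0,0],[0,0,0],[0,0,0]],"dr":[[0,0,0],[0,0,0],[0,0,0],[0,0,0],[0,0,0]]}' -1 |grep force
python3 -m handwheel '{"xyz":[[0,0,0],[0,0,0],[0,0,0],[0,0,0]],"dr":[[0,0,0],[0,0,0],[0,0,0],[0,0,0]]}' |grep force
python3 d.py .615 .157 .2995 90 0
```

```text
contact_force: [-0.7, 0.3, 0.2]
t 16.6667 pos [0.6136 0.1541 0.2987] dr [ 0.2988 -0.0953 -0.3345] xyz now-axes [-0.0029 -0.0014 -0.0008] xyz target-axes [-0.0029 -0.0014 -0.0008] F [-0.7214  0.3157  0.1662] w 0.05550221269509262
contact_force: [0.7, -0.9, 0.8]
contact_force: [1.0, -0.8, 0.5]
t 17.4167 pos [0.615  0.1562 0.3018] dr [ 0.0246 -0.007  -0.1803] xyz now-axes [-0.0008 -0.      0.0023] xyz target-axes [-0.0008 -0.      0.0023] F [ 1.0436 -0.7888  0.5429] w 2.8717682959021398e-05
```

```bash

python3 -m handwheel '{"xyz":[[0,0.006,-0.0012],[0,0.007,-0.0012],[0,0.007,-0.001],[0,0,0]],"dr":[[2,0,0],[2,0,0],[2,0,0],[0,0,0]]}' |grep -E "force|width|pos"
python3 - <<'E'
from h import *
s,t=cam("side"),cam("top")
for n,c,(x,y,w,h) in [("side",s,(275,100,56,34)),("top",t,(236,140,50,30))]:
    im=c["image"].astype(int)
    for v in range(y,y+h): print(n,v,"".join("#" if im[v,u].max()<60 else ("w" if im[v,u].min()>190 else ".") for u in range(x,x+w)))
E
```

```text
tcp_pos: [0.593, 0.1562, 0.3056]
contact_force: [1.4, 0.6, 0.7]
gripper_width: -0.0002
side 100 ................########..#..#..........................
side 101 ..................######.....#..........................
side 102 ...................####.................................
side 103 ...................#####................................
side 104 ...................#####................................
side 105 ...................#####................................
side 106 ...................#####......#.........................
side 107 ....................####...#..#.........................
side 108 ....................####...#..#.........................
side 109 ....................####................................
side 110 ....................#####...............................
side 111 .....................####...............................
side 112 ......................###...............................
side 113 ............................#...........................
side 114 ...........................###..........................
side 115 ..............
[... 2300 characters left out ...]
 .............#########............................
top 159 .............########.............................
top 160 ..............######..............................
top 161 ..............#####...............................
top 162 ..............#####...............................
top 163 ...............#####..............................
top 164 ...............#####..............................
top 165 ................####..............................
top 166 ........##......####..............................
top 167 .........###....####..............................
top 168 .........###########..............................
top 169 ..........##########..............................
```

```bash
python3 - <<'E'
from h import *
np.set_printoptions(precision=3,suppress=True)
s=cam("side");st=r.state();R,p=st["tcp_rot"],st["tcp_pos"]
for d in(0,.01,.019,.03,.04): print(d,proj(s,p-R[:,2]*d))
im=s["image"]
for v in range(100,126): print(v,[im[v,u].tolist() for u in range(291,303,2)])
E
```

```text
0 [[301.762 122.917]]
0.01 [[301.264 119.412]]
0.019 [[300.812 116.229]]
0.03 [[300.255 112.304]]
0.04 [[299.744 108.7  ]]
100 [[60, 44, 41], [35, 39, 43], [37, 36, 37], [37, 40, 39], [35, 34, 36], [73, 68, 67]]
101 [[103, 60, 45], [74, 50, 43], [34, 35, 37], [37, 36, 37], [94, 88, 84], [92, 88, 83]]
102 [[120, 70, 50], [96, 61, 47], [36, 34, 39], [41, 41, 43], [110, 101, 97], [110, 105, 100]]
103 [[116, 68, 50], [100, 59, 45], [37, 39, 44], [41, 42, 42], [95, 88, 85], [130, 123, 118]]
104 [[111, 66, 46], [115, 67, 48], [40, 41, 45], [39, 40, 38], [83, 79, 77], [140, 134, 126]]
105 [[113, 69, 49], [121, 70, 51], [36, 40, 41], [38, 40, 43], [72, 71, 68], [140, 132, 125]]
106 [[111, 67, 47], [121, 70, 51], [39, 41, 42], [38, 40, 39], [58, 58, 58], [141, 134, 127]]
107 [[113, 67, 47], [119, 70, 48], [44, 42, 41], [40, 41, 42], [39, 39, 40], [139, 132, 123]]
108 [[113, 66, 47], [119, 68, 47], [47, 41, 40], [42, 40, 43], [26, 28, 31], [139, 132, 125]]
109 [[112, 66, 47], [118, 71, 49], [46, 41, 41], [45, 43, 46], [29, 30, 32], [136, 129, 122]]
110 [[113, 65, 48], [116, 67, 43], [55, 39, 3
[... 785 characters left out ...]
43], [15, 22, 30]]
119 [[113, 66, 46], [113, 64, 45], [114, 67, 49], [116, 68, 47], [72, 50, 40], [31, 30, 32]]
120 [[119, 70, 48], [116, 68, 46], [116, 70, 48], [115, 63, 42], [64, 44, 40], [33, 30, 30]]
121 [[119, 67, 46], [118, 68, 46], [117, 68, 46], [122, 69, 47], [52, 39, 38], [55, 39, 30]]
122 [[104, 53, 30], [109, 55, 30], [110, 57, 32], [118, 61, 37], [48, 33, 32], [89, 53, 41]]
123 [[183, 155, 143], [184, 158, 144], [188, 160, 147], [169, 141, 128], [56, 54, 54], [83, 46, 30]]
124 [[197, 183, 175], [195, 183, 176], [197, 186, 177], [204, 192, 183], [46, 46, 46], [133, 92, 72]]
125 [[219, 207, 196], [201, 189, 180], [204, 193, 180], [210, 196, 186], [127, 124, 119], [225, 217, 210]]
```

The fingertips really end about 24 mm behind the reported TCP: the light pad ends at side px (300,114). The bar was therefore never between the pads. I'll go back and grip lower.

```bash

python3 -m handwheel '{"xyz":[[0,-0.007,-0.01],[0,-0.007,0],[0,-0.007,0],[0,0,0],[0,0,0]],"dr":[[-2,0,0],[-2,0,0],[-2,0,0],[0,0,0],[0,0,0]]}' 0.3 |grep -E "width"
python3 d.py .615 .157 .2785 90 0
```

```text
gripper_width: 0.0553
t 18.3167 pos [0.6161 0.1561 0.3141] dr [ 0.1209 -0.0372 -0.2239] xyz now-axes [-0.0009  0.001   0.0356] xyz target-axes [-0.0009  0.0011  0.0356] F [ 0.2874  1.0115 -0.9434] w 0.055339367737257394
```

```bash

python3 -m handwheel '{"xyz":[[0,0.001,0.012],[0,0,0.012],[0,0,0.011],[0,0,0]],"dr":[[0,0,0],[0,0,0],[0,0,0],[0,0,0]]}' |grep -E "force|pos"
python3 -m handwheel '{"xyz":[[0,0,0],[0,0,0],[0,0,0],[0,0,0],[0,0,0]],"dr":[[0,0,0],[0,0,0],[0,0,0],[0,0,0],[0,0,0]]}' -1 >/dev/null
python3 -m handwheel '{"xyz":[[0,0,0],[0,0,0],[0,0,0],[0,0,0]],"dr":[[0,0,0],[0,0,0],[0,0,0],[0,0,0]]}' |grep -E "force|pos|width"
```

```text
tcp_pos: [0.6127, 0.156, 0.279]
contact_force: [0.3, 0.0, 0.0]
tcp_pos: [0.6143, 0.1563, 0.2819]
contact_force: [0.6, -0.0, 5.5]
gripper_width: 0.0052
```

```bash
python3 - <<'E'
import numpy as np
H=np.array([.5795,.16]);r_=.162;N=25
ph=np.radians(np.linspace(77.3,181.8,N+1));al=np.radians(np.linspace(0,45,N+1))
z=lambda a:np.array([np.sin(a),-np.cos(a)]);y=lambda a:np.array([-np.cos(a),-np.sin(a)])
P=[H+r_*np.array([np.cos(p),np.sin(p)])+.036*z(a) for p,a in zip(ph,al)]
for i in range(N):
    d=P[i+1]-P[i];print("[0,%.4f,%.4f]"%(d@y(al[i]),d@z(al[i])),end=", " if (i+1)%5 else "\n")
print(P[0],P[5],P[10],P[15],P[20],P[-1])
E
```

```text
[0,0.0105,-0.0022], [0,0.0106,-0.0017], [0,0.0106,-0.0012], [0,0.0107,-0.0007], [0,0.0107,-0.0002]
[0,0.0107,0.0002], [0,0.0107,0.0007], [0,0.0106,0.0012], [0,0.0106,0.0017], [0,0.0105,0.0022]
[0,0.0104,0.0027], [0,0.0103,0.0032], [0,0.0101,0.0036], [0,0.0099,0.0041], [0,0.0098,0.0045]
[0,0.0096,0.0050], [0,0.0094,0.0054], [0,0.0091,0.0059], [0,0.0089,0.0063], [0,0.0086,0.0067]
[0,0.0083,0.0071], [0,0.0080,0.0075], [0,0.0077,0.0079], [0,0.0074,0.0082], [0,0.0070,0.0086]
[0.61511509 0.2820366 ] [0.56202575 0.28478697] [0.51183828 0.26731307] [0.47174446 0.23205536] [0.44757855 0.18388469] [0.44303578 0.12945561]
```

```bash

python3 -m handwheel '{"xyz":[[0,0.0105,-0.0022],[0,0.0106,-0.0017],[0,0.0106,-0.0012],[0,0.0107,-0.0007],[0,0.0107,-0.0002]],"dr":[[1.8,0,0],[1.8,0,0],[1.8,0,0],[1.8,0,0],[1.8,0,0]]}' |grep -E "force|pos|width"
python3 -m handwheel '{"xyz":[[0,0,0]],"dr":[[0,0,0]]}' |grep -E "force|pos|width"
python3 - <<'E'
from h import *
s=cam("side");im=s["image"].astype(int)
for v in range(96,134): print(v,"".join("#" if im[v,u].max()<60 else ("w" if im[v,u].min()>190 else ".") for u in range(265,331)))
E
```

```text
tcp_pos: [0.5612, 0.156, 0.2846]
contact_force: [3.1, -1.8, 2.1]
gripper_width: 0.0051
tcp_pos: [0.5583, 0.156, 0.2842]
contact_force: [0.6, -2.6, 0.4]
gripper_width: 0.0056
96 .......##############################.............................
97 .........######################..####.............................
98 ..........#####################..####.............................
99 ..#........####################.####..............................
100 ..###......###################..####..............................
101 ######.....##################..#####..............................
102 #######....##################..####...............................
103 ########....#######################...............................
104 #########....######################...............................
105 .#########....##################..................................
106 ..##########..#################...................................
107 ...#########.#################....................................
108 .....#########################....................................
109 ...
[... 1067 characters left out ...]
.............#####....######.................................
125 ..................##..........###.................................
126 ..................###.........##..................................
127 ...................#..........###.................................
128 .................w.#.ww.......###.................................
129 .................w.##wwww......##.................................
130 ...............www....wwwww....##.................................
131 .............www.........wwwww.###................................
132 ...........www..............www.##................................
133 .........www................www.#.................................
```

Guard is following the hand (handle now at side px (285–297,122)) with small forces. Continue.

```bash

python3 -m handwheel '{"xyz":[[0,0.0107,0.0002],[0,0.0107,0.0007],[0,0.0106,0.0012],[0,0.0106,0.0017],[0,0.0105,0.0022]],"dr":[[1.8,0,0],[1.8,0,0],[1.8,0,0],[1.8,0,0],[1.8,0,0]]}' |grep -E "force|pos|width"
python3 -m handwheel '{"xyz":[[0,0.0104,0.0027],[0,0.0103,0.0032],[0,0.0101,0.0036],[0,0.0099,0.0041],[0,0.0098,0.0045]],"dr":[[1.8,0,0],[1.8,0,0],[1.8,0,0],[1.8,0,0],[1.8,0,0]]}' |grep -E "force|pos|width"
```

```text
tcp_pos: [0.5118, 0.1558, 0.2675]
contact_force: [1.8, -5.3, 3.5]
gripper_width: 0.0052
tcp_pos: [0.4713, 0.1557, 0.2316]
contact_force: [7.5, -6.3, -4.2]
gripper_width: 0.0052
```

```bash

python3 -m handwheel '{"xyz":[[0.0005,0.0096,0.005],[0.0005,0.0094,0.0054],[0,0.0091,0.0059],[0,0.0089,0.0063],[0,0.0086,0.0067]],"dr":[[1.8,0,0],[1.8,0,0],[1.8,0,0],[1.8,0,0],[1.8,0,0]]}' |grep -E "force|pos|width"
python3 -m handwheel '{"xyz":[[0,0.0083,0.0071],[0,0.008,0.0075],[0,0,0]],"dr":[[1.8,0,0],[1.8,0,0],[0,0,0]]}' |grep -E "force|pos|width"
```

```text
tcp_pos: [0.4472, 0.1558, 0.1833]
contact_force: [8.7, -2.9, -1.3]
gripper_width: 0.0054
tcp_pos: [0.4418, 0.1558, 0.1599]
contact_force: [6.6, -2.5, -3.9]
gripper_width: 0.0047
```

```bash

python3 -m handwheel '{"xyz":[[0,0.0077,0.0079],[0,0.0074,0.0082],[0,0,0]],"dr":[[1.8,0,0],[1.8,0,0],[0,0,0]]}' |grep -E "force|pos|width"
python3 -m handwheel '{"xyz":[[0,0.0035,0.0043],[0,0,0]],"dr":[[0.9,0,0],[0,0,0]]}' |grep -E "force|pos|width"
python3 -m handwheel '{"xyz":[[0,0.0035,0.0043],[0,0,0]],"dr":[[0.9,0,0],[0,0,0]]}' |grep -E "force|pos|width"
```

```text
tcp_pos: [0.441, 0.1552, 0.1378]
contact_force: [7.1, -5.2, -3.0]
gripper_width: 0.0052
tcp_pos: [0.4414, 0.1552, 0.1325]
contact_force: [5.0, -5.4, -3.8]
gripper_width: 0.0054
tcp_pos: [0.4436, 0.1548, 0.1293]
contact_force: [8.8, -12.3, 4.5]
gripper_width: 0.0049
```

```bash

python3 -m handwheel '{"xyz":[[0.0007,0.0014,0.0014],[0,0,0]],"dr":[[0,0,0],[0,0,0]]}' |grep -E "force|pos|width"
python3 -m handwheel '{"xyz":[[0.0007,0.0014,0.0014],[0,0,0]],"dr":[[0,0,0],[0,0,0]]}' |grep -E "force|pos|width"
python3 - <<'E'
from h import *
np.set_printoptions(precision=4,suppress=True)
t=cam("top");s=cam("side")
I=lambda i,x,y,w,h,k:cv2.resize(i[y:y+h,x:x+w,::-1],None,fx=k,fy=k,interpolation=cv2.INTER_CUBIC)
cv2.imwrite("pics/a11.png",I(s["image"],220,110,110,90,6))
E
```

```text
tcp_pos: [0.4443, 0.1566, 0.1287]
contact_force: [-0.3, 9.8, 8.9]
gripper_width: 0.0051
tcp_pos: [0.445, 0.1583, 0.1281]
contact_force: [-16.3, 6.5, 24.6]
gripper_width: 0.0052
```

```bash

python3 -m handwheel '{"xyz":[[0,0,0],[0,0,0],[0,0,0],[0,0,0],[0,0,0]],"dr":[[0,0,0],[0,0,0],[0,0,0],[0,0,0],[0,0,0]]}' -0.4 |grep -E "force|pos|width"
python3 -m handwheel '{"xyz":[[0,0,-0.005],[0,0,-0.01],[0,0,-0.015],[0,0,-0.02],[0,0,-0.02]],"dr":[[0,0,0],[0,0,0],[0,0,0],[0,0,0],[0,0,0]]}' |grep -E "force|pos|width"
python3 -m handwheel '{"xyz":[[0,0,-0.03],[0,0,-0.03],[0,0,-0.03],[0,0,-0.03],[0,0,0]],"dr":[[0,0,0],[0,0,0],[0,0,0],[0,0,0],[0,0,0]]}' |grep -E "force|pos|width"
python3 - <<'E'
from h import *
np.set_printoptions(precision=4,suppress=True)
s,t=cam("side"),cam("top")
I=lambda i,x,y,w,h,k:cv2.resize(i[y:y+h,x:x+w,::-1],None,fx=k,fy=k,interpolation=cv2.INTER_CUBIC)
a=np.hstack([I(s["image"],225,130,100,75,4),I(s["image"],370,222,100,75,4)]);b=np.hstack([I(t["image"],235,145,100,70,4),I(t["image"],350,150,100,70,4)])
cv2.imwrite("pics/a12.png",np.vstack([a,b]))
H=np.array([.5795,.1557,.16])
for th in(0,.08,.2):
  f=np.array([-np.cos(th),0,np.sin(th)]);u=np.array([np.sin(th),0,np.cos(th)])
  B=H+.162*f-.005*u; print(th,(proj(s,[B+[0,.031,0],B-[0,.031,0]])-[225,130])*4+1.5,(proj(t,[B+[0,.031,0],B-[0,.031,0]])-[235,145])*4+[1.5,301.5])
S=np.array([.5763,-.1835,.103])
print((proj(s,[S,S+[0,0,.028],S+[0,0,.038],S-[0,0,.032]])-[370,222])*4+[401.5,1.5])
E
```

```text
tcp_pos: [0.4414, 0.1542, 0.1237]
contact_force: [-0.6, 0.6, -0.1]
gripper_width: 0.0257
tcp_pos: [0.391, 0.1537, 0.1739]
contact_force: [0.3, -0.1, -1.0]
gripper_width: 0.0256
tcp_pos: [0.3049, 0.1557, 0.2621]
contact_force: [-0.1, 0.9, 0.2]
gripper_width: 0.0257
0 [[ 81.3063 249.3944]
 [135.2724 283.7653]] [[ 79.2719 629.8429]
 [163.2691 628.1278]]
0.08 [[ 79.105  231.9444]
 [133.2979 265.8456]] [[ 76.175  628.9845]
 [161.1607 627.2502]]
0.2 [[ 78.3282 204.5565]
 [132.9077 237.6558]] [[ 71.4195 624.9519]
 [157.9046 623.1874]]
[[494.2001  87.1811]
 [497.0963  47.6513]
 [498.1446  33.243 ]
 [490.9599 130.9316]]
```

View pics/a12.png

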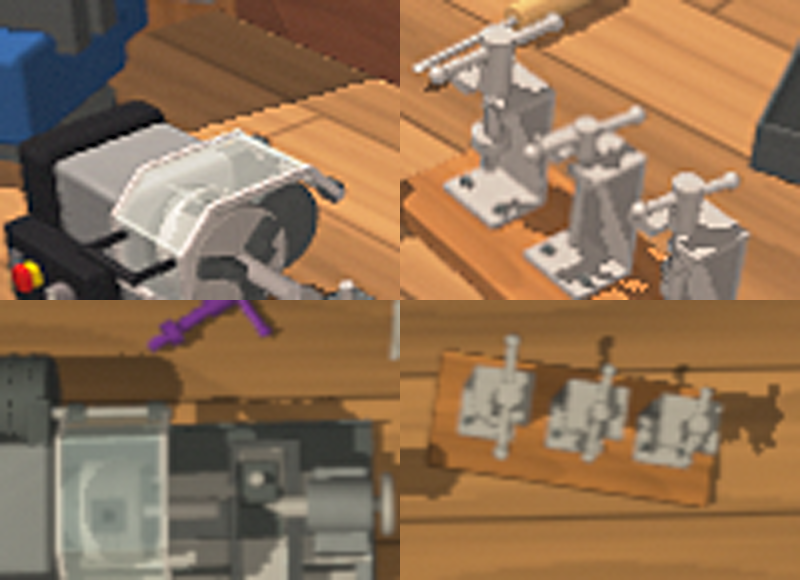

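The last view shows all three keys hanging upright. The chuck key's head top is at (500,33) against (498,33) predicted, and the mid-bar at (497,48) against (497,48), so it is seated. The guard is over the chuck. One numerical check on the guard's handle before handing in.

```bash
python3 - <<'E'
from h import *
im=cam("side")["image"].astype(int)
for v in range(182,208): print(v,"".join("#" if im[v,u].max()<45 else "." for u in range(228,280)))
H=np.array([.5795,.1557,.16]);s=cam("side")
for th in(0,.08):
  f=np.array([-np.cos(th),0,np.sin(th)]);u=np.array([np.sin(th),0,np.cos(th)]);B=H+.162*f-.005*u
  print(th,proj(s,[B+[0,.031,0],B,B-[0,.031,0]]).round(1).tolist())
print(r.state()["t"])
E
```

```text
182 ....########........................................
183 .....#######........................................
184 ...#########........................................
185 ###...######........................................
186 #.......####........................................
187 .#.........##.......................................
188 #.........................###.......................
189 ###....#..#.##..........####........................
190 ####.........###.....#####..........................
191 #####........####..#####............................
192 ..#####.........##...#..............................
193 ...######.......####................................
194 ...#######........###..#............................
195 ......######.......####..#.............##...........
196 .......######........####.#.........#####...........
197 .......########........###........#####.............
198 ........########.....#######...#####................
199 ........#########...######..#..###..................
200 ........###...############....##....................
201 ........#......############.........................
202 ......##........###########.........................
203 .##.####........###########.........................
204 ..######........###########.........................
205 ...#####.........##########.........................
206 ....####.........###########........................
207 ......###.......############........................
0 [[245.0, 192.0], [251.6, 196.2], [258.4, 200.6]]
0.08 [[244.4, 187.6], [251.0, 191.8], [257.9, 196.1]]
23.9167
```

```bash
python3 -c "
from bench import job;print(job.close_job())"
```

```text
the job is handed in; nothing more can be done
None
```

I drew the chuck key out along its bore, hung it upright in the empty wide notch, and led the guard down by its handle onto its stop. I handed the job in at about 24 s of the 67 s allowed. `close_job` gives no verdict, so what follows rests on my own checks.

**Last checks:**
- **Chuck key:** the head top and T-bar lie within about 2 px of a key resting on the plate (4× crop). That is 1–2 mm, against the 4 mm it would show if it sat on the lip.
- **Guard:** the handle bar matches the shut position to about 0.5 px in the raw side image; 0.08 rad would show as about 4 px.
- **Other two keys:** both still hang upright, judged by eye in the last view. I did not measure how far they moved.
- **Oil bottle and screwdriver:** I planned every path clear of them, but took no final measurement of either.
- **Gripper:** open and well clear, with contact force near zero.

**What went wrong or disagreed on the way:**
- **Finger reach:** the fingertips appeared to end about 24 mm short of the reported TCP. The key was therefore gripped only near the top of its head and pivoted a few degrees, which I corrected before lowering it.
- **Notch contact:** the key brushed one side of the notch at about 3 N while sliding in, and I moved it over.
- **Guard handle:** my first attempt to grip it closed on nothing, so I went back and gripped lower.
- **Forces:** the highest I read was about 30 N, when I pressed the guard onto its stop.

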